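# Load a three-bay kit tray, tall shaft last

## Robot

A 7-joint arm with a two-finger parallel gripper is mounted at the origin on the work surface. World frame = base frame: x ahead of the robot, y to its left, z up, the work surface at z = 0. Lengths are in mm, angles in rad, forces in N, time in s.
With the tool pointing down it reaches from about 400 to 850 mm from the base axis. Payload 4.5 kg.
Tool frame: the origin (TCP) lies midway between the tips of the shut fingers; the grasp point (between the pads) lies 19 mm behind it; z points along the fingers, y is the line along which they close (so a half turn about z gives the same grasp; the last joint's range is limited). The gripper opens to 88 mm and grips with 3 to 60 N. Pads are 18 mm wide; open, the fingers measure 123 mm over their backs; the gripper's body (75 mm by 187 mm) begins 45 mm behind the grasp point.
Start: joints at [-1.308, 0.689, -0.195, 1.565, 0.157, 0.902, -0.215], TCP at [141.734, 608.741, 238.743] pointing down, gripper open.
Joint ranges: [-3.01, 3.01], [-0.46, 2.08], [-1.47, 1.51], [0.13, 2.56], [-1, 4.14], [0.04, 2.09], [-2.66, 2.66]. Speed limits (rad/s): [2.57, 2.57, 3.14, 3.14, 3.14, 3.14, 3.14].

## Interface

Orientations are given as a rotation vector (axis times angle).
In Python, from cell import env gives the robot as it stands.
- The arm moves only by the tool play_rows, never from a script. Its argument "series" is a list of rows, each an object of numbers: "x", "y", "z": the shift along the tool's x, y, z in mm; "ax", "ay", "az": the turn, a rotation vector about the tool's x, y, z in degrees; "gripper": the opening, from 0 (shut) to 1 (fully open). A call has 1 to 12 rows; each row shifts and turns the commanded pose from where the row before left it, along the tool's axes as they then stand; what a row does not reach is not made up. A row lasts 1/8 s, in which the tool goes at most 62.5 mm and 10.7 degrees, less where a joint would pass 70% of its speed; a pose out of reach is approached as far as the arm can. A call is refused whole if a number of a shift passes 62.5 or a number of a turn 10.7, either way. A call with a gripper value outside its range is refused whole. The fingers move at their own pace and stop on an object; "squeeze" is the grip in N (left out, the last holds). Time passes only in rows, so rows that do not move let the fingers close. It gives the time, the measured TCP pose, the force, the opening and the grip force at its end, in the units of the state.
- env.sense(): the state, without advancing time (a new reading comes with each control period).
- env.camera(name): name is "side" or "top" or "wrist"; returns the picture (400x640x3 uint8, red, green, blue); there is no depth.
- env.calibration(name): a dict with "mtx" (3x3 intrinsics, pixels), "T" (4x4, takes a point from camera to world coordinates); the wrist camera has in their place "tool_from_camera" (4x4, takes a point from camera to tool coordinates, whose origin is the TCP and whose axes are the flange's). Camera axes: x right, y down, z forward; pixel columns grow to the right and rows downward; lengths in mm; the calibration is good to about 2 mm. A picture is of the moment at which its call begins: read the wrist's pose just before it. calibration takes no time and is no camera call.
- env.finish_job(): hands the job in; it is judged then, once.
Trained networks look in the newest picture that a camera, given by its name, has taken for a name from the list of things; names that differ only in an ending like _2 or _b are one class to them, and where a whole thing is asked for, a point or a joint stands for the part that bears it (a point fixed in the world has none). Each returns a list of dicts, best first, with "conf" (0 to 1); they miss things now and then, are a little off and sometimes report something else, mostly with a low value. They report only what shows in the picture. A call takes as long as a camera call. They do not tell look-alikes from the thing itself.
- env.cut_out(camera, thing): "region" (400x640 bool, what is visible of it) and "bbox" ([centre column, centre row, width, height] in pixels, round what is visible of it).
- env.place_of(camera, thing): "uv" ([column, row] in pixels: a listed point, or the origin of a listed thing).
The state is a dict: "time_s": time; "joint_positions": joint angles; "joint_velocities": joint speeds; "joint_torque": joint torques, N m; "tcp_pos": TCP position; "tcp_rot": TCP orientation; "force": force on the tool from outside, world axes, zero at the start; "wrist_torque": the same for the moment, N m; "gripper_width": opening from 0.0 (shut) to 1.0 (fully open); "gripper_force": force on a finger pad.
Only numpy, scipy, OpenCV 4.12 (cv2) and the standard library are available. Lean on these libraries where they do the work, as an engineer would, in place of code of your own. Each camera call takes 0.05 s, during which the arm holds its last target. There are 200 camera calls.

## Task

Load the kit tray: set the bearing housing upright in the middle of the bay next to the tray's handle with its long foot running across the tray, put the round cover boss-up and centred on top of the housing, and lay the bearing flat in the middle of the bay at the other end. Only when these three are in place, stand the taller of the two shafts in the centre of the middle bay, between the housing and the bearing. Knock nothing over, leave the shorter shaft and the tape roll where they are, and let go of everything.

Things in the scene. Friction and masses are not known exactly. Their poses are not given: they have to be found in the camera images.
- tray: Fixed kit tray, grey floor, white rim, 256 mm long (x) by 108 mm wide (y); floor 4 mm thick; rim and two cross dividers 9 mm high over the desk, 4 mm thick. Three bays in a row along x, each 80 x 100 mm inside, centres at x = +84 (next to the handle), 0 and -84 mm, y = 0. Black loop handle sticks out 36 mm beyond the +x end, under 12 mm high. Origin: underside, tray centre, z up. Any yaw.
- housing: Aluminium bearing housing, 44 mm tall: oblong foot 44 mm (x) by 72 mm (y), 10 mm thick, with a round body 42 mm in diameter from 10 to 44 mm height, flat top with a dark bore mark (the bore is closed: nothing goes in). Origin: centre of the underside. Starts upright on the desk at any yaw. About 0.25 kg.
- cover: Aluminium round cover: flange 48 mm in diameter, 10 mm thick, with a boss 20 mm in diameter on top of it from 10 to 32 mm height, and four small dark bolt heads around the boss. Origin: centre of the underside. Starts flat on the desk, boss up. About 0.09 kg.
- bearing: Steel bearing, a thick plain ring 46 mm outside, 24 mm inside, 26 mm tall. Origin: centre of the underside. Starts flat on the desk. About 0.18 kg.
- shaft: The taller steel shaft, standing upright, 120 mm tall: foot disc 44 mm in diameter and 10 mm thick, stem 24 mm in diameter from 10 to 100 mm height, 18 mm spigot from 100 to 120 mm. Origin: centre of the underside. About 0.45 kg.
- short_shaft: Spare shorter steel shaft, to be left alone, standing upright, 60 mm tall: foot disc 44 mm in diameter and 10 mm thick, stem 24 mm to 40 mm height, 18 mm spigot to 60 mm. Origin: centre of the underside. 
- tape: Cardboard-brown roll of packing tape lying flat, to be left alone: ring 68 mm outside, 50 mm inside, 24 mm tall. Origin: centre of the underside. 
There are look-alikes about, which are no part of the job. Leave any blue or purple look-alike of the housing alone. What is shaped like the cover but green is not meant.

How it is judged:
By the outcome, as a careful person would: the job done as asked, in the order asked, and still so for the second after the job is handed in, with the robot touching nothing.
It also fails if it takes over 109 s, if anything falls off the work surface, if the arm or the gripper's body presses on something with over 40 N, if the wrist force passes 120 N, or if a joint passes its speed limit or range.

## Working session

There is one attempt and no reset: what is moved stays moved. The work goes in short steps, Python scripts to look and compute and a tool call to move; the robot and the scene stay as the last step left them, time stands still between calls to the robot, and variables do not carry over. Pictures are saved under pics/ and viewed, at most 15 in all, crops included, and the job is handed in when it is done.

Besides the shell and the picture viewer there is one more tool, called after "Call:" as name(argument=value, ...), one argument or row to a line, values as JSON. play_rows: Moves the arm, as the interface text tells. Its arguments: {"type":"object","properties":{"series":{"type":"array","items":{"type":"object","properties":{"x":{"type":"number"},"y":{"type":"number"},"z":{"type":"number"},"ax":{"type":"number"},"ay":{"type":"number"},"az":{"type":"number"},"gripper":{"type":"number"}}}},"squeeze":{"type":"number"}},"required":["series"]}

```bash
mkdir -p pics; ls; cat > h.py <<'E'
import numpy as np,cv2
from scipy.spatial.transform import Rotation as R
from cell import env
def cal(n):
    c=env.calibration(n); K=np.array(c["mtx"],float)
    if n=="wrist":
        s=env.sense(); T=np.eye(4); T[:3,:3]=R.from_rotvec(s["tcp_rot"]).as_matrix(); T[:3,3]=s["tcp_pos"]
        return K,T@np.array(c["tool_from_camera"])
    return K,np.array(c["T"],float)
def ray(n,uv,z,C=None):
    K,T=C or cal(n); d=T[:3,:3]@np.linalg.solve(K,[uv[0],uv[1],1]); o=T[:3,3]
    return o+d*(z-o[2])/d[2]
def proj(n,P,C=None):
    K,T=C or cal(n); p=np.linalg.inv(T)@np.r_[P,1]; q=K@p[:3]; return q[:2]/q[2]
def save(n,name):
    im=env.camera(n); cv2.imwrite(f"pics/{name}.png",im[:,:,::-1]); return im
E
python3 - <<'E'
from h import *
s=env.sense();print({k:np.round(v,3) for k,v in s.items()})
for n in("top","side"):
    save(n,n+"0"); print(n,cal(n)[1].round(2).tolist())
    for t in("tray","housing","cover","bearing","shaft","short_shaft","tape"):
        for d in env.place_of(n,t): print(n,t,round(d["conf"],2),np.round(d["uv"]),ray(n,d["uv"],0).round())
E
```

```text
pics
{'time_s': np.float64(0.0), 'joint_positions': array([-1.308,  0.69 , -0.195,  1.566,  0.157,  0.902, -0.215]), 'joint_velocities': array([-0.001, -0.   ,  0.   ,  0.001, -0.001, -0.001, -0.001]), 'joint_torque': array([ 0.0000e+00, -5.2757e+01, -1.2670e+00, -1.5342e+01, -5.3000e-02,
        7.0000e-03,  0.0000e+00]), 'tcp_pos': array([141.643, 608.109, 237.938]), 'tcp_rot': array([-3.580e-01, -3.121e+00,  3.000e-03]), 'force': array([-0.609, -0.279, -0.338]), 'wrist_torque': array([-0.005,  0.033,  0.002]), 'gripper_force': np.float64(0.0), 'gripper_width': np.float64(1.002)}
top [[0.02, -0.99, 0.11, 365.09], [-1.0, -0.02, 0.01, -40.82], [-0.01, -0.11, -0.99, 1386.17], [0.0, 0.0, 0.0, 1.0]]
top tray 0.98 [312. 193.] [540.  -1.   0.]
top housing 0.9 [494. 205.] [ 517. -497.    0.]
top housing 0.59 [468. 263.] [ 358. -425.    0.]
top housing 0.57 [452. 222.] [ 470. -383.    0.]
top cover 0.77 [436. 181.] [ 579. -339.    0.]
top cover 0.62 [451. 153.] [ 659. -381.    0.]
top bearing 0.54 [166. 213.] [476. 394.   0.]
top shaft 0.6 [186. 170.] [596. 346.   0.]
top short_shaft 0.57 [210. 236.] [417. 272.   0.]
top short_shaft 0.2 [187. 170.] [597. 345.   0.]
top tape 0.78 [421. 228.] [ 450. -298.    0.]
side [[0.89, -0.31, 0.32, -21.51], [-0.45, -0.6, 0.66, -1106.38], [-0.01, -0.74, -0.68, 1115.01], [0.0, 0.0, 0.0, 1.0]]
side tray 0.6 [320. 184.] [547.  14.   0.]
side housing 0.82 [365. 278.] [ 480. -385.    0.]
side housing 0.78 [327. 307.] [ 346. -420.    0.]
side housing 0.77 [396. 305.] [ 507. -496.    0.]
side cover 0.76 [389. 258.] [ 576. -356.    0.]
side cover 0.57 [425. 256.] [ 671. -396.    0.]
side bearing 0.43 [254. 127.] [474. 410.   0.]
side bearing 0.41 [292. 126.] [600. 347.   0.]
side shaft 0.75 [291. 125.] [599. 358.   0.]
side short_shaft 0.42 [254. 152.] [417. 268.   0.]
side tape 0.88 [337. 259.] [ 445. -292.    0.]
```

```bash
python3 - <<'E'
import cv2
a=cv2.imread("pics/top0.png")[120:300,130:530]
cv2.imwrite("pics/c1.png",cv2.resize(a,None,fx=2,fy=2,interpolation=3))
E
```

```text
(no output)
```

View pics/c1.png

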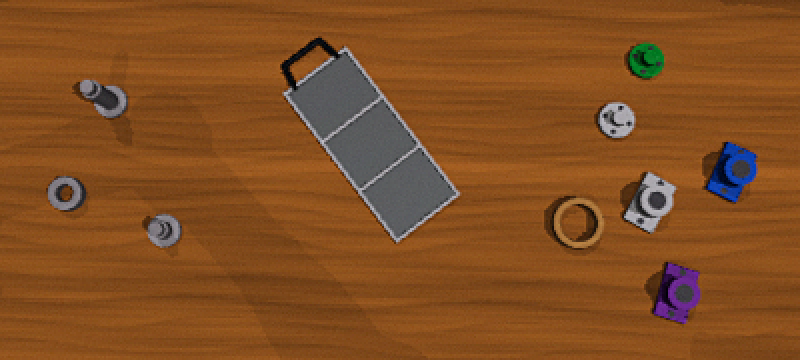

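View pics/side0.png

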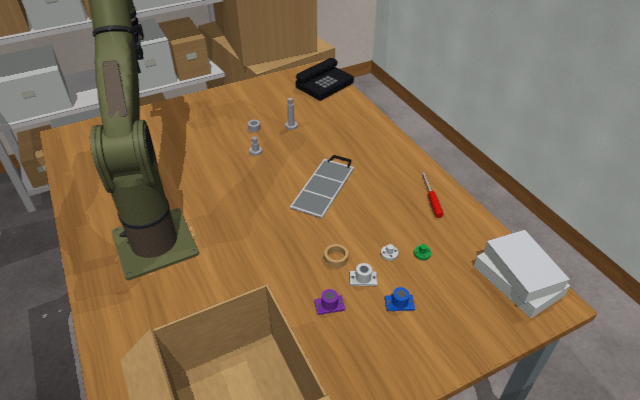

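Top crop (2x, origin 130,120): the grey housing is at top px (452,222), while blue (494,205) and purple (468,263) are look-alikes. The aluminium cover is at (436,181) and its look-alike (451,153) is green. The tray is at (312,193) with its handle up-left. Bearing (166,213), tall shaft (186,170) and short shaft (210,236) are on the left. The crop confirms grey housing and grey cover are the ones meant.

I'll start with the bearing because it's nearest.

Call:
play_rows(
  series=[
    {"x": -53,"y": -18},
    {"x": -53,"y": -18},
    {"x": -53,"y": -18},
    {"x": -53,"y": -18},
    {"x": -53,"y": -18},
    {"x": -53,"y": -18},
    {"x": -53,"y": -18,"gripper": 0.75},
    {},
  ],
)

```text
$.series[0]: bad value
```

```bash
cat >> h.py <<'E'
def delta(x,y,z,yaw=None):
    s=env.sense(); M=R.from_rotvec(s["tcp_rot"]).as_matrix(); p=np.array(s["tcp_pos"])
    y0=np.degrees(np.arctan2(M[1,1],M[0,1])); az=0 if yaw is None else -((yaw-y0+90)%180-90)
    print("t",round(s["time_s"],2),"tcp",p.round(1),"yaw",y0.round(1),"tilt",M[:,2].round(3),"j7",round(s["joint_positions"][6],2),
     "F",np.round(s["force"],1),"gw",round(s["gripper_width"]*88,1),"gf",round(s["gripper_force"],1))
    d=np.array([x,y,z])-p
    print("to",np.round([x,y,z],1),"d tool before turn",(M.T@d).round(1),"az",round(az,1),"after turn",((M@R.from_rotvec([0,0,np.radians(az)]).as_matrix()).T@d).round(1))
def find(n,t,z=0,C=None):
    for d in env.place_of(n,t): print(n,t,round(d["conf"],2),np.round(d["uv"],1),ray(n,d["uv"],z,C).round(1))
E
python3 - <<'E'
from h import *
C=cal("wrist"); print(np.array(env.calibration("wrist")["tool_from_camera"]).round(2).tolist())
save("wrist","w1")
for t in("bearing","shaft","short_shaft"): find("wrist",t,0,C)
delta(475,402,5)
E
```

```text
[[-0.0, -0.96, -0.28, 74.72], [1.0, -0.0, 0.0, 0.54], [-0.0, -0.28, 0.96, -146.88], [0.0, 0.0, 0.0, 1.0]]
t 1.0 tcp [141.7 608.8 238.7] yaw 76.9 tilt [-0.  0. -1.] j7 -0.22 F [ 0.5 -0.1  0.1] gw 87.8 gf 0.0
to [475 402   5] d tool before turn [-371.5 -125.8  233.7] az 0 after turn [-371.5 -125.8  233.7]
```

View pics/w1.png

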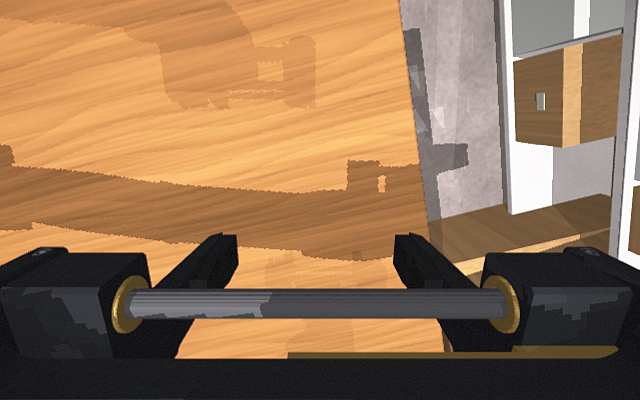

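The call was refused, so each row probably needs every key. Picture: only desk and the open fingers (tips near (225,245) and (410,245)), no objects yet.

Call:
play_rows(
  series=[
    {"x": -53,"y": -18,"z": 0,"ax": 0,"ay": 0,"az": 0,"gripper": 0.75},
    {"x": -53,"y": -18,"z": 0,"ax": 0,"ay": 0,"az": 0,"gripper": 0.75},
    {"x": -53,"y": -18,"z": 0,"ax": 0,"ay": 0,"az": 0,"gripper": 0.75},
    {"x": -53,"y": -18,"z": 0,"ax": 0,"ay": 0,"az": 0,"gripper": 0.75},
    {"x": -53,"y": -18,"z": 0,"ax": 0,"ay": 0,"az": 0,"gripper": 0.75},
    {"x": -53,"y": -18,"z": 0,"ax": 0,"ay": 0,"az": 0,"gripper": 0.75},
    {"x": -53,"y": -18,"z": 0,"ax": 0,"ay": 0,"az": 0,"gripper": 0.75},
    {"x": 0,"y": 0,"z": 0,"ax": 0,"ay": 0,"az": 0,"gripper": 0.75},
    {"x": 0,"y": 0,"z": 0,"ax": 0,"ay": 0,"az": 0,"gripper": 0.75},
  ],
  squeeze=30,
)

```text
time_s: 2.12
tcp_pos: [473.9, 402.3, 238.7]
tcp_rot: [-0.358, -3.12, -0.001]
force: [-1.0, 0.8, 0.3]
gripper_width: 0.751
gripper_force: 0.0
```

```bash
python3 - <<'E'
from h import *
C=cal("wrist"); save("wrist","w2")
for t in("bearing","shaft","short_shaft"): find("wrist",t,0,C)
delta(475,402,5)
E
```

```text
wrist bearing 0.71 [311.  164.1] [464.6 399.7   0. ]
wrist shaft 0.84 [297.1 254.4] [592.4 347.9   0. ]
wrist short_shaft 0.62 [207.8 152.4] [417.6 268.2   0. ]
wrist short_shaft 0.37 [ 63.2 273.5] [542.2  -7.4  -0. ]
t 2.33 tcp [473.  403.3 238.9] yaw 77.1 tilt [-0.001  0.001 -1.   ] j7 0.39 F [0.1 0.  0.5] gw 65.9 gf 0.0
to [475 402   5] d tool before turn [ -2.5  -0.9 233.8] az 0 after turn [ -2.5  -0.9 233.8]
```

View pics/w2.png

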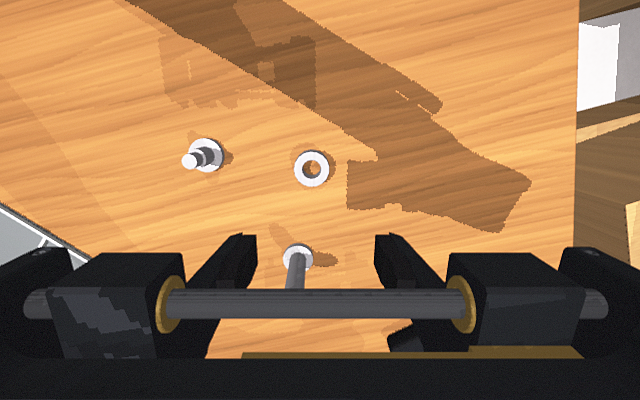

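The picture shows the bearing at (311,169), short shaft base at (205,155) and tall shaft foot at (297,257). The network's origin is a little off, so I'll fit silhouettes to the masks instead.

```bash
cat >> h.py <<'E'
from scipy.optimize import minimize
CYL=dict(bearing=[(23,0,26)],shaft=[(22,0,10),(12,10,100),(9,100,120)],cover=[(24,0,10),(10,10,32)],short_shaft=[(22,0,10),(12,10,40),(9,40,60)],housing=[(21,10,44)])
def pts3(name,x,y,z,yaw=0):
    a=np.linspace(0,2*np.pi,40); c=np.c_[np.cos(a),np.sin(a)]; L=[]
    for r,z0,z1 in CYL[name]: L.append(np.vstack([np.c_[x+r*c[:,0],y+r*c[:,1],0*a+z+h] for h in(z0,z1)]))
    if name=="housing":
        k,s=np.cos(yaw),np.sin(yaw); L.append(np.array([[x+k*u-s*v,y+s*u+k*v,z+h] for u in(-22,22) for v in(-36,36) for h in(0,10)]))
    return L
def mask(C,L):
    m=np.zeros((1600,2560),np.uint8); K,T=C; Ti=np.linalg.inv(T)
    for P in L:
        q=(K@(P@Ti[:3,:3].T+Ti[:3,3]).T).T; q=q[:,:2]/q[:,2:]
        cv2.fillConvexPoly(m,cv2.convexHull(np.round(q*4+1.5).astype(np.int32)),1)
    return m
def fit(n,name,g,z=0,C=None,yaw=None,valid=None):
    C=C or cal(n); best=None
    ds=[d for d in env.cut_out(n,name)]
    for d in ds:
        reg=np.array(d["region"]).astype(np.uint8)
        if name=="bearing": 
            cs,_=cv2.findContours(reg,cv2.RETR_EXTERNAL,2); reg=cv2.drawContours(reg*0,cs,-1,1,-1)
        reg=cv2.resize(reg,(2560,1600),interpolation=0)
        def f(p):
            m=mask(C,pts3(name,p[0],p[1],z,p[2]/30 if yaw is not None else 0)); return 1-(m&reg).sum()/(m|reg).sum()
        p0=np.r_[g,[] if yaw is None else [yaw*30]]
        r=minimize(f,p0,method="Nelder-Mead",options=dict(initial_simplex=np.vstack([p0]+[p0+12*e for e in np.eye(len(p0))]),xatol=.1,fatol=1e-4))
        print(n,name,"conf",round(d["conf"],2),"xy",r.x[:2].round(1),"yaw",np.degrees(r.x[2:]/30).round(1),"IoU",round(1-r.fun,3))
        if best is None or r.fun<best[0]: best=(r.fun,r.x)
    return best
E
python3 - <<'E'
from h import *
C=cal("wrist"); env.camera("wrist")
fit("wrist","bearing",(475,402),0,C);fit("wrist","shaft",(598,350),0,C)
env.camera("top");C=cal("top")
fit("top","bearing",(475,402),0,C);fit("top","shaft",(598,350),0,C);fit("top","cover",(578,-345),0,C);fit("top","housing",(472,-384),0,C,yaw=1.4)
env.camera("side");C=cal("side")
fit("side","bearing",(475,402),0,C);fit("side","shaft",(598,350),0,C);fit("side","cover",(578,-345),0,C);fit("side","housing",(472,-384),0,C,yaw=1.4)
E
```

```text
wrist bearing conf 0.85 xy [465.9 399.8] yaw [] IoU 0.946
top bearing conf 0.63 xy [465.9 396.6] yaw [] IoU 0.882
top shaft conf 0.64 xy [595.3 347.3] yaw [] IoU 0.801
top cover conf 0.57 xy [ 583.2 -342.9] yaw [] IoU 0.941
top cover conf 0.48 xy [ 578. -345.] yaw [] IoU 0.0
top housing conf 0.83 xy [ 471.8 -387.8] yaw [61.8] IoU 0.925
top housing conf 0.73 xy [ 472. -384.] yaw [80.2] IoU 0.0
top housing conf 0.57 xy [ 472. -384.] yaw [80.2] IoU 0.0
side shaft conf 0.67 xy [599.3 354.8] yaw [] IoU 0.74
side cover conf 0.74 xy [ 578. -345.] yaw [] IoU 0.0
side cover conf 0.46 xy [ 583.9 -342.3] yaw [] IoU 0.84
side housing conf 0.98 xy [ 472. -384.] yaw [80.2] IoU 0.0
side housing conf 0.84 xy [ 472.2 -386.6] yaw [59.6] IoU 0.93
side housing conf 0.73 xy [ 472. -384.] yaw [80.2] IoU 0.0
```

Call:
play_rows(
  series=[
    {"x": 6.5,"y": -4,"z": 50,"ax": 0,"ay": 0,"az": 0,"gripper": 0.75},
    {"x": 0,"y": 0,"z": 55,"ax": 0,"ay": 0,"az": 0,"gripper": 0.75},
    {"x": 0,"y": 0,"z": 55,"ax": 0,"ay": 0,"az": 0,"gripper": 0.75},
    {"x": 0,"y": 0,"z": 45,"ax": 0,"ay": 0,"az": 0,"gripper": 0.75},
    {"x": 0,"y": 0,"z": 20,"ax": 0,"ay": 0,"az": 0,"gripper": 0.75},
    {"x": 0,"y": 0,"z": 8.5,"ax": 0,"ay": 0,"az": 0,"gripper": 0.75},
    {"x": 0,"y": 0,"z": 0,"ax": 0,"ay": 0,"az": 0,"gripper": 0.75},
    {"x": 0,"y": 0,"z": 0,"ax": 0,"ay": 0,"az": 0,"gripper": 0.3},
    {"x": 0,"y": 0,"z": 0,"ax": 0,"ay": 0,"az": 0,"gripper": 0.3},
    {"x": 0,"y": 0,"z": 0,"ax": 0,"ay": 0,"az": 0,"gripper": 0.3},
    {"x": 0,"y": 0,"z": 0,"ax": 0,"ay": 0,"az": 0,"gripper": 0.3},
    {"x": 0,"y": 0,"z": 0,"ax": 0,"ay": 0,"az": 0,"gripper": 0.3},
  ],
  squeeze=30,
)

```text
time_s: 4.47
tcp_pos: [467.8, 399.6, 6.3]
tcp_rot: [0.359, 3.12, 0.001]
force: [-0.2, -0.9, 5.7]
gripper_width: 0.506
gripper_force: 30.0
```

Call:
play_rows(
  series=[
    {"x": 0,"y": 0,"z": -20,"ax": 0,"ay": 0,"az": 0,"gripper": 0.3},
    {"x": 0,"y": 0,"z": -60,"ax": 0,"ay": 0,"az": 0,"gripper": 0.3},
    {"x": 0,"y": 0,"z": -60,"ax": 0,"ay": 0,"az": 0,"gripper": 0.3},
  ],
)

```text
time_s: 4.85
tcp_pos: [466.9, 399.2, 147.4]
tcp_rot: [-0.358, -3.121, 0.0]
force: [0.6, 0.2, -2.1]
gripper_width: 0.506
gripper_force: 30.0
```

```bash
cat >> h.py <<'E'
def traypts(x,y,w):
    k,s=np.cos(w),np.sin(w); f=lambda L,z:np.array([[x+k*a-s*b,y+s*a+k*b,z] for a,b in L])
    return f,[np.vstack([f([(-128,-54),(128,-54),(128,54),(-128,54)],h) for h in(0,9)])]
def fittray(n,g,C=None):
    C=C or cal(n); im=env.camera(n); hsv=cv2.cvtColor(im,cv2.COLOR_RGB2HSV)
    d=env.cut_out(n,"tray")[0]; reg=np.array(d["region"]).astype(np.uint8)
    near=cv2.dilate(reg,np.ones((9,9)))
    m0=((hsv[:,:,1]<70)&(hsv[:,:,2]>60)).astype(np.uint8)&near   # grey floor / white rim, not the black handle or wood
    m0=cv2.morphologyEx(m0,cv2.MORPH_OPEN,np.ones((3,3))); m=cv2.resize(m0,(2560,1600),interpolation=0)
    def f(p):
        q=mask(C,traypts(p[0],p[1],p[2]/100)[1]); return 1-(q&m).sum()/(q|m).sum()
    p0=np.array([g[0],g[1],g[2]*100]); r=minimize(f,p0,method="Nelder-Mead",options=dict(initial_simplex=np.vstack([p0]+[p0+10*e for e in np.eye(3)]),xatol=.1,fatol=1e-5))
    p=r.x.copy(); p[2]/=100; F=traypts(*p)[0]
    print(n,"tray",p[:2].round(1),"yaw",np.degrees(p[2]).round(2),"IoU",round(1-r.fun,3),"bays",F([(84,0),(0,0),(-84,0)],4)[:,:2].round(1).tolist())
    return im,p,C
E
python3 - <<'E'
from h import *
a=[ray("top",u,9) for u in((130+315/2,120+70/2),(130+428/2,120+217/2))]
w=np.arctan2(*(a[0]-a[1])[[1,0]]); print(np.degrees(w))
fittray("top",(540,0,w)); fittray("side",(540,0,w)); delta(540,0,120)
E
```

```text
38.530028415466354
top tray [543.7 -10.2] yaw 38.5 IoU 0.953 bays [[609.4, 42.1], [543.7, -10.2], [477.9, -62.5]]
side tray [545.9  -6.1] yaw 38.59 IoU 0.975 bays [[611.6, 46.3], [545.9, -6.1], [480.3, -58.5]]
t 5.05 tcp [467.7 399.8 147.1] yaw 76.9 tilt [ 0.002  0.002 -1.   ] j7 0.34 F [ 0.1 -1.2 -2.8] gw 44.5 gf 30.0
to [540   0 120] d tool before turn [-161.1 -373.    26.4] az 0 after turn [-161.1 -373.    26.4]
```

Call:
play_rows(
  series=[
    {"x": -15,"y": -54,"z": -9,"ax": 0,"ay": 0,"az": 0,"gripper": 0.3},
    {"x": -15,"y": -54,"z": -9,"ax": 0,"ay": 0,"az": 0,"gripper": 0.3},
    {"x": -15,"y": -54,"z": -9,"ax": 0,"ay": 0,"az": 0,"gripper": 0.3},
    {"x": -15,"y": -54,"z": -9,"ax": 0,"ay": 0,"az": 0,"gripper": 0.3},
    {"x": -15,"y": -54,"z": -9,"ax": 0,"ay": 0,"az": 0,"gripper": 0.3},
    {"x": -15,"y": -54,"z": -9,"ax": 0,"ay": 0,"az": 0,"gripper": 0.3},
    {"x": -15,"y": -54,"z": -9,"ax": 0,"ay": 0,"az": 0,"gripper": 0.3},
    {"x": -15,"y": -54,"z": -9,"ax": 0,"ay": 0,"az": 0,"gripper": 0.3},
    {"x": 0,"y": 0,"z": 0,"ax": 0,"ay": 0,"az": -10.4,"gripper": 0.3},
    {"x": 0,"y": 0,"z": 0,"ax": 0,"ay": 0,"az": -10.4,"gripper": 0.3},
    {"x": 0,"y": 0,"z": 0,"ax": 0,"ay": 0,"az": -10.4,"gripper": 0.3},
    {"x": 0,"y": 0,"z": 0,"ax": 0,"ay": 0,"az": -10.4,"gripper": 0.3},
  ],
)

```text
time_s: 6.55
tcp_pos: [484.7, -48.7, 215.7]
tcp_rot: [0.781, -3.039, -0.002]
force: [0.2, -0.5, -1.0]
gripper_width: 0.505
gripper_force: 30.0
```

```bash
python3 - <<'E'
from h import *
C=cal("wrist"); im=save("wrist","w3")
delta(479,-60.5,30,128.5)
E
```

```text
t 6.6 tcp [484.7 -48.8 215.6] yaw 119.1 tilt [-0.004  0.    -1.   ] j7 1.59 F [-0.6  0.2 -1.9] gw 44.8 gf 30.0
to [479.  -60.5  30. ] d tool before turn [ 10.1  -7.8 185.7] az -9.4 after turn [ 11.2  -6.1 185.7]
```

View pics/w3.png

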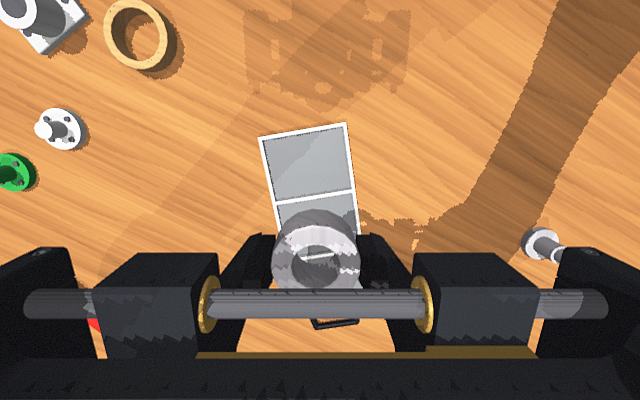

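Bearing still held. The far tray bay shows with rim corners at (258,137) and (347,123), and the divider near row 198. Now I'll fit this tray end in the wrist picture.

```bash
cat > wt.py <<'E'
from h import *
def wfit(im,C,g,box):
    hsv=cv2.cvtColor(im,cv2.COLOR_RGB2HSV); m=((hsv[:,:,1]<60)&(hsv[:,:,2]>60)).astype(np.uint8)
    m=cv2.morphologyEx(m,cv2.MORPH_OPEN,np.ones((3,3)))
    v=np.zeros_like(m); c0,c1,r0,r1=box; v[r0:r1,c0:c1]=1
    m=cv2.resize(m&v,(2560,1600),interpolation=0); V=cv2.resize(v,(2560,1600),interpolation=0)
    def f(p):
        q=mask(C,traypts(p[0],p[1],p[2]/100)[1])&V; return 1-(q&m).sum()/(q|m).sum()
    p0=np.array([g[0],g[1],g[2]*100]); r=minimize(f,p0,method="Nelder-Mead",options=dict(initial_simplex=np.vstack([p0]+[p0+8*e for e in np.eye(3)]),xatol=.05,fatol=1e-5))
    p=r.x.copy(); p[2]/=100; F=traypts(*p)[0]
    print("wrist tray",p[:2].round(1),np.degrees(p[2]).round(2),"IoU",round(1-r.fun,3),"bays",F([(84,0),(0,0),(-84,0)],4)[:,:2].round(1).tolist())
E
python3 - <<'E'
from wt import *
im=cv2.imread("pics/w3.png")[:,:,::-1].copy()
C=cal("wrist"); w=np.radians(38.5)
wfit(im,C,(545,-8,w),(235,385,100,205))
print([ray("wrist",u,9,C)[:2].round(1).tolist() for u in((258,137),(347,123))], [np.round(traypts(545,-8,w)[0]([(-128,-54),(-128,54)],9)[:,:2],1).tolist()])
E
```

```text
wrist tray [543.3  -8.6] 38.77 IoU 0.99 bays [[608.8, 44.0], [543.3, -8.6], [477.8, -61.2]]
[[477.0, -130.4], [410.2, -44.3]] [[[478.4, -129.9], [411.2, -45.4]]]
```

Call:
play_rows(
  series=[
    {"x": 0,"y": 0,"z": 0,"ax": 0,"ay": 0,"az": -9.4,"gripper": 0.3},
    {"x": 11.4,"y": -5.2,"z": 50,"ax": 0,"ay": 0,"az": 0,"gripper": 0.3},
    {"x": 0,"y": 0,"z": 55,"ax": 0,"ay": 0,"az": 0,"gripper": 0.3},
    {"x": 0,"y": 0,"z": 55,"ax": 0,"ay": 0,"az": 0,"gripper": 0.3},
    {"x": 0,"y": 0,"z": 25,"ax": 0,"ay": 0,"az": 0,"gripper": 0.3},
    {"x": 0,"y": 0,"z": 0,"ax": 0,"ay": 0,"az": 0,"gripper": 0.3},
    {"x": 0,"y": 0,"z": 0,"ax": 0,"ay": 0,"az": 0,"gripper": 0.3},
  ],
)

```text
time_s: 7.48
tcp_pos: [480.4, -59.5, 32.6]
tcp_rot: [-1.018, 2.972, 0.0]
force: [-0.0, -1.0, -0.8]
gripper_width: 0.506
gripper_force: 30.0
```

```bash
python3 - <<'E'
from h import *
delta(479,-60,10.5,128.6)
E
```

```text
t 7.47 tcp [480.4 -59.5  32.6] yaw 127.8 tilt [-0.  0. -1.] j7 1.4 F [-0.  -1.  -0.8] gw 44.5 gf 30.0
to [479.  -60.   10.5] d tool before turn [ 1.4  0.4 22.1] az -0.8 after turn [ 1.4  0.4 22.1]
```

Call:
play_rows(
  series=[
    {"x": 1.4,"y": 0.4,"z": 10,"ax": 0,"ay": 0,"az": 0,"gripper": 0.3},
    {"x": 0,"y": 0,"z": 7,"ax": 0,"ay": 0,"az": 0,"gripper": 0.3},
    {"x": 0,"y": 0,"z": 4.8,"ax": 0,"ay": 0,"az": 0,"gripper": 0.3},
    {"x": 0,"y": 0,"z": 0,"ax": 0,"ay": 0,"az": 0,"gripper": 0.3},
    {"x": 0,"y": 0,"z": 0,"ax": 0,"ay": 0,"az": 0,"gripper": 0.64},
    {"x": 0,"y": 0,"z": 0,"ax": 0,"ay": 0,"az": 0,"gripper": 0.64},
    {"x": 0,"y": 0,"z": 0,"ax": 0,"ay": 0,"az": 0,"gripper": 0.64},
    {"x": 0,"y": 0,"z": -25,"ax": 0,"ay": 0,"az": 0,"gripper": 0.64},
    {"x": 0,"y": 0,"z": -60,"ax": 0,"ay": 0,"az": 0,"gripper": 0.64},
    {"x": 0,"y": 0,"z": -60,"ax": 0,"ay": 0,"az": 0,"gripper": 0.64},
    {"x": 0,"y": 0,"z": -60,"ax": 0,"ay": 0,"az": 0,"gripper": 0.75},
    {"x": 0,"y": 0,"z": 0,"ax": 0,"ay": 0,"az": 0,"gripper": 0.75},
  ],
)

```text
time_s: 8.98
tcp_pos: [481.4, -60.0, 219.3]
tcp_rot: [-1.016, 2.964, -0.005]
force: [-0.0, 0.3, -1.4]
gripper_width: 0.752
gripper_force: 0.0
```

```bash
python3 - <<'E'
from wt import *
C=cal("wrist"); im=save("wrist","w4")
fit("wrist","bearing",(478,-61),4,C)
wfit(im,C,(543.5,-8.5,np.radians(38.6)),(200,440,20,235))
delta(472,-387,220,61)
E
```

```text
wrist bearing conf 0.72 xy [477.5 -58.5] yaw [] IoU 0.929
wrist tray [543.8  -8.8] 38.3 IoU 0.989 bays [[609.8, 43.2], [543.8, -8.8], [477.9, -60.9]]
t 9.07 tcp [478.7 -60.7 215.6] yaw 127.8 tilt [ 0.    -0.001 -1.   ] j7 1.68 F [ 0.4 -0.  -0. ] gw 65.6 gf 0.0
to [ 472 -387  220] d tool before turn [ 205.5 -253.5   -4.2] az 66.8 after turn [-152.3 -288.6   -4.2]
```

View pics/w4.png

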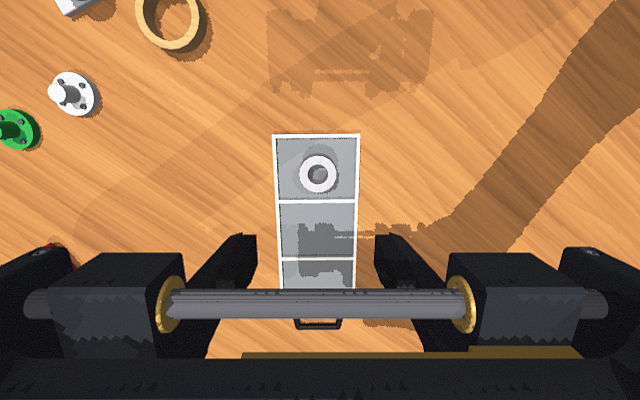

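Bearing sits within about 2 mm of the bay centre, at px (318,175). Housing next.

Call:
play_rows(
  series=[
    {"x": 34.3,"y": -42.3,"z": 0,"ax": 0,"ay": 0,"az": 0,"gripper": 0.75},
    {"x": 34.3,"y": -42.3,"z": 0,"ax": 0,"ay": 0,"az": 0,"gripper": 0.75},
    {"x": 34.3,"y": -42.3,"z": 0,"ax": 0,"ay": 0,"az": 0,"gripper": 0.75},
    {"x": 34.3,"y": -42.3,"z": 0,"ax": 0,"ay": 0,"az": 0,"gripper": 0.75},
    {"x": 34.3,"y": -42.3,"z": 0,"ax": 0,"ay": 0,"az": 0,"gripper": 0.75},
    {"x": 34.3,"y": -42.3,"z": 0,"ax": 0,"ay": 0,"az": 0,"gripper": 0.75},
    {"x": 0,"y": 0,"z": 0,"ax": 0,"ay": 0,"az": 10.5,"gripper": 0.75},
    {"x": 0,"y": 0,"z": 0,"ax": 0,"ay": 0,"az": 10.5,"gripper": 0.75},
    {"x": 0,"y": 0,"z": 0,"ax": 0,"ay": 0,"az": 10.5,"gripper": 0.75},
    {"x": 0,"y": 0,"z": 0,"ax": 0,"ay": 0,"az": 10.5,"gripper": 0.75},
    {"x": 0,"y": 0,"z": 0,"ax": 0,"ay": 0,"az": 10.5,"gripper": 0.75},
    {"x": 0,"y": 0,"z": 0,"ax": 0,"ay": 0,"az": 10.5,"gripper": 0.75},
  ],
)

```text
time_s: 10.58
tcp_pos: [471.2, -386.1, 212.8]
tcp_rot: [-0.69, -3.06, -0.001]
force: [-0.2, -0.4, 0.0]
gripper_width: 0.751
gripper_force: 0.0
```

Call:
play_rows(
  series=[
    {"x": 0,"y": 0,"z": 0,"ax": 0,"ay": 0,"az": 4,"gripper": 0.75},
    {"x": 0,"y": 0,"z": 0,"ax": 0,"ay": 0,"az": 0,"gripper": 0.75},
  ],
)

```text
time_s: 10.82
tcp_pos: [471.5, -386.1, 213.3]
tcp_rot: [-0.786, -3.037, -0.001]
force: [0.3, 0.2, 0.7]
gripper_width: 0.75
gripper_force: 0.0
```

```bash
python3 - <<'E'
from h import *
C=cal("wrist"); im=save("wrist","w5")
b=fit("wrist","housing",(472,-387),0,C,yaw=np.radians(61)); p=b[1]
fit("wrist","cover",(583,-343),0,C)
delta(p[0],p[1],15,np.degrees(p[2]/30))
E
```

```text
wrist housing conf 0.96 xy [ 472. -387.] yaw [61.] IoU 0.0
wrist housing conf 0.66 xy [ 472. -387.] yaw [61.] IoU 0.0
wrist housing conf 0.63 xy [ 470.3 -386.6] yaw [61.4] IoU 0.965
wrist cover conf 0.91 xy [ 581.1 -342.4] yaw [] IoU 0.65
wrist cover conf 0.54 xy [ 583. -343.] yaw [] IoU 0.0
t 10.97 tcp [ 472.  -386.5  214.3] yaw 61.0 tilt [-0.002  0.001 -1.   ] j7 1.39 F [ 1.   0.9 -0.1] gw 66.1 gf 0.0
to [ 470.3 -386.6   15. ] d tool before turn [  1.   -0.9 199.3] az -0.4 after turn [  1.   -0.9 199.3]
```

View pics/w5.png

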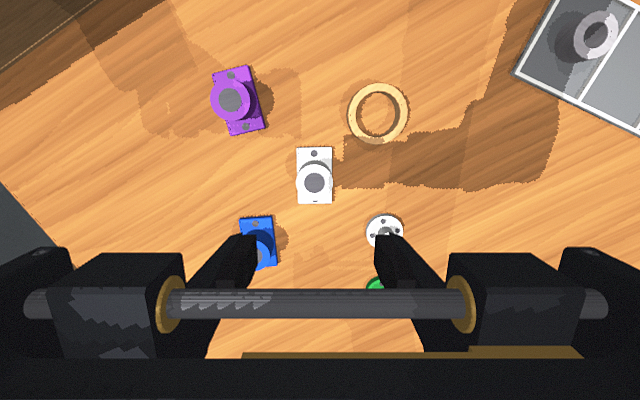

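The wrist picture shows the grey housing at (314,178), square to the fingers and clear of the tape (378,112) and the blue one (258,245). Fit IoU is 0.965. Grasp it.

Call:
play_rows(
  series=[
    {"x": 0.8,"y": -0.8,"z": 50,"ax": 0,"ay": 0,"az": 0,"gripper": 0.75},
    {"x": 0,"y": 0,"z": 55,"ax": 0,"ay": 0,"az": 0,"gripper": 0.75},
    {"x": 0,"y": 0,"z": 50,"ax": 0,"ay": 0,"az": 0,"gripper": 0.75},
    {"x": 0,"y": 0,"z": 30,"ax": 0,"ay": 0,"az": 0,"gripper": 0.75},
    {"x": 0,"y": 0,"z": 13,"ax": 0,"ay": 0,"az": 0,"gripper": 0.75},
    {"x": 0,"y": 0,"z": 0,"ax": 0,"ay": 0,"az": 0,"gripper": 0.75},
    {"x": 0,"y": 0,"z": 0,"ax": 0,"ay": 0,"az": 0,"gripper": 0.3},
    {"x": 0,"y": 0,"z": 0,"ax": 0,"ay": 0,"az": 0,"gripper": 0.3},
    {"x": 0,"y": 0,"z": 0,"ax": 0,"ay": 0,"az": 0,"gripper": 0.3},
    {"x": 0,"y": 0,"z": 0,"ax": 0,"ay": 0,"az": 0,"gripper": 0.3},
    {"x": 0,"y": 0,"z": 0,"ax": 0,"ay": 0,"az": 0,"gripper": 0.3},
  ],
  squeeze=40,
)

```text
time_s: 12.35
tcp_pos: [471.9, -387.7, 18.4]
tcp_rot: [0.789, 3.039, -0.001]
force: [-1.1, 0.8, 6.4]
gripper_width: 0.465
gripper_force: 40.0
```

```bash
python3 - <<'E'
from h import *
delta(609.5,43.5,160,38.5)
E
```

```text
t 12.35 tcp [ 471.9 -387.7   18.4] yaw 60.9 tilt [ 0.001 -0.001 -1.   ] j7 1.28 F [-1.1  0.8  6.4] gw 40.9 gf 40.0
to [609.5  43.5 160. ] d tool before turn [  89.3  443.6 -141.9] az 22.4 after turn [ 251.5  376.1 -141.9]
```

Call:
play_rows(
  series=[
    {"x": 0,"y": 0,"z": -22,"ax": 0,"ay": 0,"az": 0,"gripper": 0.3},
    {"x": 0,"y": 0,"z": -60,"ax": 0,"ay": 0,"az": 0,"gripper": 0.3},
    {"x": 0,"y": 0,"z": -60,"ax": 0,"ay": 0,"az": 0,"gripper": 0.3},
    {"x": 11.2,"y": 55.4,"z": 0,"ax": 0,"ay": 0,"az": 0,"gripper": 0.3},
    {"x": 11.2,"y": 55.4,"z": 0,"ax": 0,"ay": 0,"az": 0,"gripper": 0.3},
    {"x": 11.2,"y": 55.4,"z": 0,"ax": 0,"ay": 0,"az": 0,"gripper": 0.3},
    {"x": 11.2,"y": 55.4,"z": 0,"ax": 0,"ay": 0,"az": 0,"gripper": 0.3},
    {"x": 11.2,"y": 55.4,"z": 0,"ax": 0,"ay": 0,"az": 0,"gripper": 0.3},
    {"x": 11.2,"y": 55.4,"z": 0,"ax": 0,"ay": 0,"az": 0,"gripper": 0.3},
    {"x": 11.2,"y": 55.4,"z": 0,"ax": 0,"ay": 0,"az": 0,"gripper": 0.3},
    {"x": 11.2,"y": 55.4,"z": 0,"ax": 0,"ay": 0,"az": 0,"gripper": 0.3},
  ],
)

```text
time_s: 13.72
tcp_pos: [608.5, 45.3, 159.0]
tcp_rot: [-0.789, -3.04, 0.001]
force: [0.7, -0.6, -2.7]
gripper_width: 0.469
gripper_force: 40.0
```

Call:
play_rows(
  series=[
    {"x": 0,"y": 0,"z": 0,"ax": 0,"ay": 0,"az": 7.5,"gripper": 0.3},
    {"x": 0,"y": 0,"z": 0,"ax": 0,"ay": 0,"az": 7.5,"gripper": 0.3},
    {"x": 0,"y": 0,"z": 0,"ax": 0,"ay": 0,"az": 7.4,"gripper": 0.3},
    {"x": 0,"y": 0,"z": 0,"ax": 0,"ay": 0,"az": 0,"gripper": 0.3},
    {"x": 0,"y": 0,"z": 0,"ax": 0,"ay": 0,"az": 0,"gripper": 0.3},
  ],
)

```text
time_s: 14.35
tcp_pos: [608.3, 43.7, 159.1]
tcp_rot: [-1.362, -2.83, 0.001]
force: [0.5, -0.4, -2.3]
gripper_width: 0.466
gripper_force: 40.0
```

```bash
python3 - <<'E'
from h import *
C=cal("wrist"); im=save("wrist","w6"); s=env.sense()
p=fit("wrist","housing",s["tcp_pos"][:2],s["tcp_pos"][2]-18.4,C,yaw=np.radians(38.5))
delta(609.5,43.5,22.5,38.5)
E
```

```text
wrist housing conf 0.98 xy [607.2  44.9] yaw [39.2] IoU 0.855
t 14.45 tcp [608.5  43.6 159.3] yaw 38.6 tilt [-0.  0. -1.] j7 0.39 F [-0.5  0.4 -3.6] gw 41.1 gf 40.0
to [609.5  43.5  22.5] d tool before turn [ -0.7   0.7 136.8] az 0.1 after turn [ -0.7   0.7 136.8]
```

View pics/w6.png

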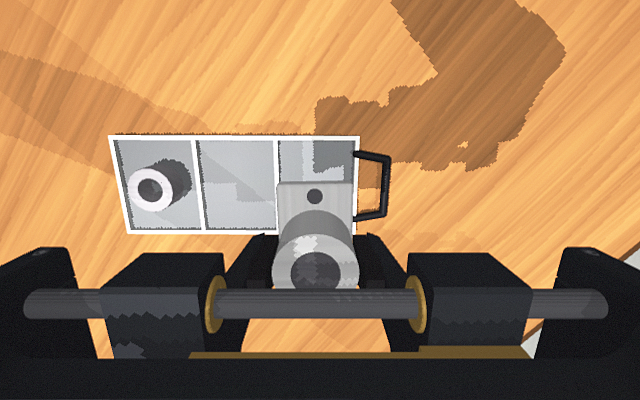

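Call:
play_rows(
  series=[
    {"x": -2.4,"y": 0.7,"z": 40,"ax": 0,"ay": 0,"az": 0,"gripper": 0.3},
    {"x": 0,"y": 0,"z": 50,"ax": 0,"ay": 0,"az": 0,"gripper": 0.3},
    {"x": 0,"y": 0,"z": 25,"ax": 0,"ay": 0,"az": 0,"gripper": 0.3},
    {"x": 0,"y": 0,"z": 10,"ax": 0,"ay": 0,"az": 0,"gripper": 0.3},
    {"x": 0,"y": 0,"z": 6,"ax": 0,"ay": 0,"az": 0,"gripper": 0.3},
    {"x": 0,"y": 0,"z": 0,"ax": 0,"ay": 0,"az": 0,"gripper": 0.3},
    {"x": 0,"y": 0,"z": 0,"ax": 0,"ay": 0,"az": 0,"gripper": 0.3},
  ],
)

```text
time_s: 15.32
tcp_pos: [611.5, 42.3, 29.5]
tcp_rot: [1.364, 2.828, 0.002]
force: [-0.3, 0.5, -2.7]
gripper_width: 0.466
gripper_force: 40.0
```

```bash
python3 - <<'E'
from h import *
delta(610.5,42.1,22.5,38.5)
E
```

```text
t 15.32 tcp [611.5  42.3  29.5] yaw 38.5 tilt [ 0.002  0.    -1.   ] j7 0.36 F [-0.3  0.5 -2.7] gw 41.0 gf 40.0
to [610.5  42.1  22.5] d tool before turn [ 0.5 -0.9  7. ] az -0.0 after turn [ 0.5 -0.9  7. ]
```

Call:
play_rows(
  series=[
    {"x": 0.4,"y": -0.6,"z": 4,"ax": 0,"ay": 0,"az": 0,"gripper": 0.3},
    {"x": 0,"y": 0,"z": 2.8,"ax": 0,"ay": 0,"az": 0,"gripper": 0.3},
    {"x": 0,"y": 0,"z": 0,"ax": 0,"ay": 0,"az": 0,"gripper": 0.3},
    {"x": 0,"y": 0,"z": 0,"ax": 0,"ay": 0,"az": 0,"gripper": 0.7},
    {"x": 0,"y": 0,"z": 0,"ax": 0,"ay": 0,"az": 0,"gripper": 0.7},
    {"x": 0,"y": 0,"z": 0,"ax": 0,"ay": 0,"az": 0,"gripper": 0.7},
    {"x": 0,"y": 0,"z": -25,"ax": 0,"ay": 0,"az": 0,"gripper": 0.7},
    {"x": 0,"y": 0,"z": -60,"ax": 0,"ay": 0,"az": 0,"gripper": 0.7},
    {"x": 0,"y": 0,"z": -60,"ax": 0,"ay": 0,"az": 0,"gripper": 0.7},
    {"x": 0,"y": 0,"z": -50,"ax": 0,"ay": 0,"az": 0,"gripper": 0.7},
    {"x": 0,"y": 0,"z": 0,"ax": 0,"ay": 0,"az": 0,"gripper": 0.7},
    {"x": 0,"y": 0,"z": 0,"ax": 0,"ay": 0,"az": 0,"gripper": 0.7},
  ],
)

```text
time_s: 16.82
tcp_pos: [609.4, 42.0, 215.9]
tcp_rot: [-1.365, -2.829, 0.001]
force: [-0.6, -0.6, -0.4]
gripper_width: 0.697
gripper_force: 0.0
```

```bash
python3 - <<'E'
from wt import *
C=cal("wrist"); im=save("wrist","w7")
fit("wrist","housing",(609,43),4,C,yaw=np.radians(38.5))
fit("wrist","bearing",(478,-60),4,C)
wfit(im,C,(543.5,-8.5,np.radians(38.6)),(80,380,20,235))
delta(582.5,-342.5,215,38.5)
E
```

```text
wrist housing conf 0.84 xy [608.8  43.7] yaw [40.1] IoU 0.959
wrist bearing conf 0.59 xy [477.6 -58.6] yaw [] IoU 0.962
wrist tray [543.1  -9.1] 38.63 IoU 0.982 bays [[608.7, 43.3], [543.1, -9.1], [477.5, -61.6]]
t 16.98 tcp [608.9  42.  214.8] yaw 38.5 tilt [-0.004 -0.    -1.   ] j7 0.4 F [ 1.2 -0.9 -0.1] gw 61.6 gf 0.0
to [ 582.5 -342.5  215. ] d tool before turn [-284.5 -260.     0. ] az 0.0 after turn [-284.5 -260.     0. ]
```

View pics/w7.png

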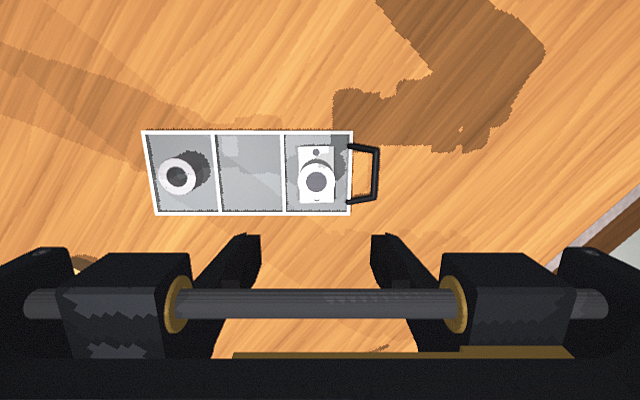

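Housing sits at the bay centre, px (316,178), yaw within 1.5°. Next, the aluminium cover.

Call:
play_rows(
  series=[
    {"x": -40.6,"y": -37.1,"z": 0,"ax": 0,"ay": 0,"az": 0,"gripper": 0.5},
    {"x": -40.6,"y": -37.1,"z": 0,"ax": 0,"ay": 0,"az": 0,"gripper": 0.5},
    {"x": -40.6,"y": -37.1,"z": 0,"ax": 0,"ay": 0,"az": 0,"gripper": 0.5},
    {"x": -40.6,"y": -37.1,"z": 0,"ax": 0,"ay": 0,"az": 0,"gripper": 0.5},
    {"x": -40.6,"y": -37.1,"z": 0,"ax": 0,"ay": 0,"az": 0,"gripper": 0.5},
    {"x": -40.6,"y": -37.1,"z": 0,"ax": 0,"ay": 0,"az": 0,"gripper": 0.5},
    {"x": -40.6,"y": -37.1,"z": 0,"ax": 0,"ay": 0,"az": 0,"gripper": 0.5},
    {"x": 0,"y": 0,"z": 0,"ax": 0,"ay": 0,"az": 0,"gripper": 0.5},
    {"x": 0,"y": 0,"z": 0,"ax": 0,"ay": 0,"az": 0,"gripper": 0.5},
  ],
)

```text
time_s: 18.1
tcp_pos: [583.3, -340.8, 215.2]
tcp_rot: [-1.364, -2.827, -0.002]
force: [0.6, -1.2, 0.6]
gripper_width: 0.502
gripper_force: 0.0
```

```bash
python3 - <<'E'
from h import *
C=cal("wrist"); im=save("wrist","w8")
p=fit("wrist","cover",(583,-343),0,C)[1]
for d in env.cut_out("wrist","cover"): print(np.round(d["bbox"]), im[np.array(d["region"])].mean(0).round())
delta(p[0],p[1],15,38.5)
E
```

```text
wrist cover conf 0.78 xy [ 583. -343.] yaw [] IoU 0.0
wrist cover conf 0.73 xy [ 583. -342.] yaw [] IoU 0.934
[343. 237.  35.  35.] [ 71. 182.  95.]
[316. 177.  36.  36.] [237. 236. 237.]
t 18.25 tcp [ 584.3 -339.5  216.2] yaw 38.7 tilt [-0.     0.002 -1.   ] j7 0.99 F [ 0.5 -0.2  0.3] gw 43.6 gf 0.0
to [ 583. -342.   15.] d tool before turn [ -1.5  -2.7 201.1] az 0.2 after turn [ -1.5  -2.7 201.1]
```

View pics/w8.png

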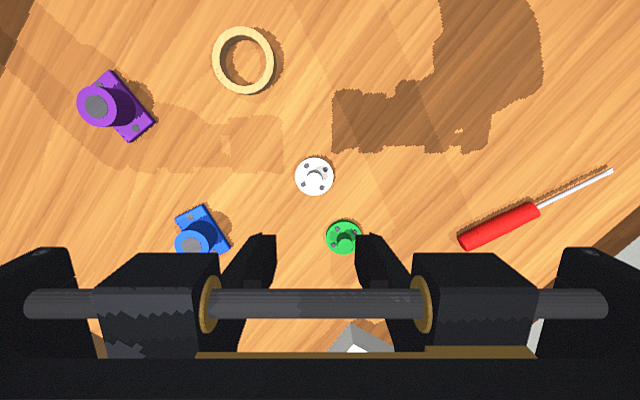

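White cover at (316,177), look-alike green one at (343,237). Grasp the white one by its boss.

Call:
play_rows(
  series=[
    {"x": -1.3,"y": -2.3,"z": 50,"ax": 0,"ay": 0,"az": 0,"gripper": 0.5},
    {"x": 0,"y": 0,"z": 55,"ax": 0,"ay": 0,"az": 0,"gripper": 0.5},
    {"x": 0,"y": 0,"z": 50,"ax": 0,"ay": 0,"az": 0,"gripper": 0.5},
    {"x": 0,"y": 0,"z": 30,"ax": 0,"ay": 0,"az": 0,"gripper": 0.5},
    {"x": 0,"y": 0,"z": 12,"ax": 0,"ay": 0,"az": 0,"gripper": 0.5},
    {"x": 0,"y": 0,"z": 2,"ax": 0,"ay": 0,"az": 0,"gripper": 0.5},
    {"x": 0,"y": 0,"z": 0,"ax": 0,"ay": 0,"az": 0,"gripper": 0.5},
  ],
  squeeze=30,
)

```text
time_s: 19.12
tcp_pos: [583.8, -344.6, 19.0]
tcp_rot: [1.364, 2.828, 0.0]
force: [0.6, -0.2, 0.3]
gripper_width: 0.498
gripper_force: 0.0
```

```bash
python3 - <<'E'
from h import *
delta(583,-342,16,38.5)
E
```

```text
t 19.12 tcp [ 583.8 -344.6   19. ] yaw 38.5 tilt [ 0.002 -0.001 -1.   ] j7 0.94 F [ 0.6 -0.2  0.3] gw 43.8 gf 0.0
to [ 583 -342   16] d tool before turn [2.5 1.  3. ] az 0.0 after turn [2.5 1.  3. ]
```

Call:
play_rows(
  series=[
    {"x": 1.5,"y": 0.5,"z": 3,"ax": 0,"ay": 0,"az": 0,"gripper": 0.5},
    {"x": 0,"y": 0,"z": 0,"ax": 0,"ay": 0,"az": 0,"gripper": 0.5},
    {"x": 0,"y": 0,"z": 0,"ax": 0,"ay": 0,"az": 0,"gripper": 0.05},
    {"x": 0,"y": 0,"z": 0,"ax": 0,"ay": 0,"az": 0,"gripper": 0.05},
    {"x": 0,"y": 0,"z": 0,"ax": 0,"ay": 0,"az": 0,"gripper": 0.05},
    {"x": 0,"y": 0,"z": 0,"ax": 0,"ay": 0,"az": 0,"gripper": 0.05},
    {"x": 0,"y": 0,"z": 0,"ax": 0,"ay": 0,"az": 0,"gripper": 0.05},
    {"x": 0,"y": 0,"z": 0,"ax": 0,"ay": 0,"az": 0,"gripper": 0.05},
  ],
  squeeze=30,
)

```text
time_s: 20.12
tcp_pos: [582.2, -342.9, 14.6]
tcp_rot: [1.365, 2.829, 0.0]
force: [0.0, -0.1, 0.5]
gripper_width: 0.216
gripper_force: 30.0
```

```bash
python3 - <<'E'
from h import *
delta(609,43,160,38.5); print(env.sense()["tcp_pos"],env.sense()["tcp_pos"])
E
```

```text
t 20.12 tcp [ 582.2 -342.9   14.6] yaw 38.5 tilt [ 0. -0. -1.] j7 0.94 F [ 0.  -0.1  0.5] gw 19.0 gf 30.0
to [609  43 160] d tool before turn [ 285.4  261.2 -145.4] az -0.0 after turn [ 285.3  261.2 -145.4]
[ 582.18459598 -342.91997079   14.64651397] [ 582.18459598 -342.91997079   14.64651397]
```

Call:
play_rows(
  series=[
    {"x": 0,"y": 0,"z": -25,"ax": 0,"ay": 0,"az": 0,"gripper": 0.05},
    {"x": 0,"y": 0,"z": -60,"ax": 0,"ay": 0,"az": 0,"gripper": 0.05},
    {"x": 0,"y": 0,"z": -60,"ax": 0,"ay": 0,"az": 0,"gripper": 0.05},
    {"x": 40.8,"y": 37.3,"z": 0,"ax": 0,"ay": 0,"az": 0,"gripper": 0.05},
    {"x": 40.8,"y": 37.3,"z": 0,"ax": 0,"ay": 0,"az": 0,"gripper": 0.05},
    {"x": 40.8,"y": 37.3,"z": 0,"ax": 0,"ay": 0,"az": 0,"gripper": 0.05},
    {"x": 40.8,"y": 37.3,"z": 0,"ax": 0,"ay": 0,"az": 0,"gripper": 0.05},
    {"x": 40.8,"y": 37.3,"z": 0,"ax": 0,"ay": 0,"az": 0,"gripper": 0.05},
    {"x": 40.8,"y": 37.3,"z": 0,"ax": 0,"ay": 0,"az": 0,"gripper": 0.05},
    {"x": 40.8,"y": 37.3,"z": 0,"ax": 0,"ay": 0,"az": 0,"gripper": 0.05},
    {"x": 0,"y": 0,"z": 0,"ax": 0,"ay": 0,"az": 0,"gripper": 0.05},
    {"x": 0,"y": 0,"z": 0,"ax": 0,"ay": 0,"az": 0,"gripper": 0.05},
  ],
)

```text
time_s: 21.62
tcp_pos: [608.4, 42.3, 159.4]
tcp_rot: [-1.365, -2.829, 0.002]
force: [-0.6, -0.1, -1.3]
gripper_width: 0.218
gripper_force: 30.0
```

```bash
python3 - <<'E'
from h import *
C=cal("wrist"); s=env.sense(); env.camera("wrist")
fit("wrist","cover",s["tcp_pos"][:2],s["tcp_pos"][2]-15.3,C)
delta(609,43,64,38.5)
for i in range(4): env.camera("side"); print(env.sense()["tcp_pos"].round(1) if hasattr(env.sense()["tcp_pos"],"round") else env.sense()["tcp_pos"])
E
```

```text
wrist cover conf 0.85 xy [608.5  42. ] yaw [] IoU 0.669
t 21.73 tcp [608.6  40.7 159.4] yaw 38.3 tilt [-0.001 -0.002 -1.   ] j7 0.41 F [ 0.7 -0.2  0.1] gw 18.9 gf 30.0
to [609  43  64] d tool before turn [ 1.7  1.9 95.4] az -0.2 after turn [ 1.7  2.  95.4]
[608.6  40.7 159.5]
[608.7  41.  159.5]
[608.7  41.3 159.6]
[608.7  41.7 159.6]
```

Call:
play_rows(
  series=[
    {"x": 1.0,"y": 0.8,"z": 40,"ax": 0,"ay": 0,"az": 0,"gripper": 0.05},
    {"x": 0,"y": 0,"z": 35,"ax": 0,"ay": 0,"az": 0,"gripper": 0.05},
    {"x": 0,"y": 0,"z": 10,"ax": 0,"ay": 0,"az": 0,"gripper": 0.05},
    {"x": 0,"y": 0,"z": 5,"ax": 0,"ay": 0,"az": 0,"gripper": 0.05},
    {"x": 0,"y": 0,"z": 0,"ax": 0,"ay": 0,"az": 0,"gripper": 0.05},
    {"x": 0,"y": 0,"z": 0,"ax": 0,"ay": 0,"az": 0,"gripper": 0.05},
  ],
)

```text
time_s: 22.68
tcp_pos: [609.6, 44.5, 70.8]
tcp_rot: [1.364, 2.828, 0.002]
force: [0.2, 0.9, -1.2]
gripper_width: 0.218
gripper_force: 30.0
```

```bash
python3 - <<'E'
from h import *
delta(608.7,43.1,63.5,38.5)
C=cal("side"); s=env.sense(); im=save("side","s9"); c=im[120:220,290:400]; cv2.imwrite("pics/s9c.png",cv2.resize(c,None,fx=5,fy=5,interpolation=2)[:,:,::-1])
E
```

```text
t 22.68 tcp [609.6  44.5  70.8] yaw 38.5 tilt [ 0.002  0.    -1.   ] j7 0.38 F [ 0.2  0.9 -1.2] gw 19.2 gf 30.0
to [608.7  43.1  63.5] d tool before turn [-0.6 -1.6  7.3] az -0.0 after turn [-0.6 -1.6  7.3]
```

View pics/s9c.png

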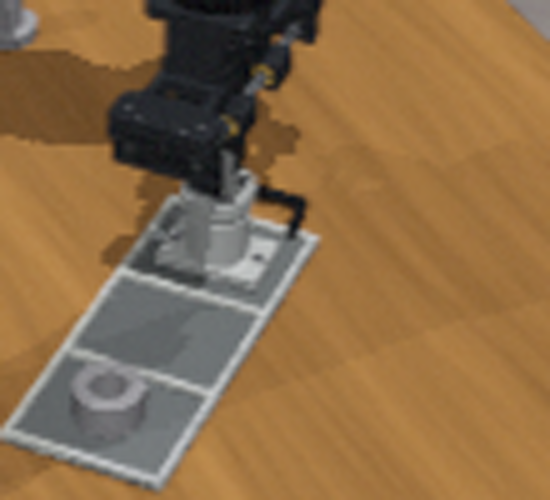

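The side crop shows the held cover centred just above the housing at crop (220,215). Lower it in small steps.

Call:
play_rows(
  series=[
    {"x": 0,"y": -0.4,"z": 4,"ax": 0,"ay": 0,"az": 0,"gripper": 0.05},
    {"x": 0,"y": 0,"z": 1.5,"ax": 0,"ay": 0,"az": 0,"gripper": 0.05},
    {"x": 0,"y": 0,"z": 0,"ax": 0,"ay": 0,"az": 0,"gripper": 0.05},
    {"x": 0,"y": 0,"z": 0,"ax": 0,"ay": 0,"az": 0,"gripper": 0.05},
  ],
)

```text
time_s: 23.22
tcp_pos: [608.4, 44.3, 64.1]
tcp_rot: [-1.365, -2.83, -0.0]
force: [-0.1, -0.3, -0.8]
gripper_width: 0.219
gripper_force: 30.0
```

Call:
play_rows(
  series=[
    {"x": 0,"y": 0,"z": 1,"ax": 0,"ay": 0,"az": 0,"gripper": 0.05},
    {"x": 0,"y": 0,"z": 0,"ax": 0,"ay": 0,"az": 0,"gripper": 0.05},
    {"x": 0,"y": 0,"z": 0,"ax": 0,"ay": 0,"az": 0,"gripper": 0.05},
  ],
)

```text
time_s: 23.6
tcp_pos: [608.4, 44.2, 63.1]
tcp_rot: [-1.365, -2.829, -0.0]
force: [0.1, -0.7, -0.9]
gripper_width: 0.216
gripper_force: 30.0
```

Call:
play_rows(
  series=[
    {"x": 0,"y": 0,"z": 1,"ax": 0,"ay": 0,"az": 0,"gripper": 0.05},
    {"x": 0,"y": 0,"z": 0,"ax": 0,"ay": 0,"az": 0,"gripper": 0.05},
    {"x": 0,"y": 0,"z": 0,"ax": 0,"ay": 0,"az": 0,"gripper": 0.05},
  ],
)

```text
time_s: 23.98
tcp_pos: [608.5, 44.2, 62.6]
tcp_rot: [1.365, 2.829, 0.0]
force: [-1.8, 0.7, 6.3]
gripper_width: 0.216
gripper_force: 30.0
```

Contact. Release and rise.

Call:
play_rows(
  series=[
    {"x": 0,"y": 0,"z": 0,"ax": 0,"ay": 0,"az": 0,"gripper": 0.5},
    {"x": 0,"y": 0,"z": 0,"ax": 0,"ay": 0,"az": 0,"gripper": 0.5},
    {"x": 0,"y": 0,"z": 0,"ax": 0,"ay": 0,"az": 0,"gripper": 0.5},
    {"x": 0,"y": 0,"z": -25,"ax": 0,"ay": 0,"az": 0,"gripper": 0.5},
    {"x": 0,"y": 0,"z": -60,"ax": 0,"ay": 0,"az": 0,"gripper": 0.5},
    {"x": 0,"y": 0,"z": -60,"ax": 0,"ay": 0,"az": 0,"gripper": 0.5},
    {"x": 0,"y": 0,"z": -30,"ax": 0,"ay": 0,"az": 0,"gripper": 0.5},
    {"x": 0,"y": 0,"z": 0,"ax": 0,"ay": 0,"az": 0,"gripper": 0.5},
    {"x": 0,"y": 0,"z": 0,"ax": 0,"ay": 0,"az": 0,"gripper": 0.6},
  ],
)

```text
time_s: 25.1
tcp_pos: [607.6, 44.1, 236.0]
tcp_rot: [-1.364, -2.828, 0.002]
force: [-0.2, 0.3, -1.4]
gripper_width: 0.583
gripper_force: 0.0
```

```bash
python3 - <<'E'
from wt import *
C=cal("wrist"); im=save("wrist","w10")
fit("wrist","cover",(609,43),48,C)
fit("wrist","housing",(609,43),4,C,yaw=np.radians(38.5))
wfit(im,C,(543.5,-8.5,np.radians(38.6)),(80,300,20,235))
for n in("side","top"): env.camera(n); fit(n,"shaft",(598,350),0)
delta(596,349,240,128.6)
cv2.imwrite("pics/w10c.png",im[80:260,100:420,::-1].repeat(2,0).repeat(2,1))
E
```

```text
wrist cover conf 0.77 xy [608.  45.] yaw [] IoU 0.944
wrist cover conf 0.59 xy [593.8  63. ] yaw [] IoU 0.353
wrist cover conf 0.18 xy [609.  43.] yaw [] IoU 0.0
wrist housing conf 0.97 xy [608.7  43.2] yaw [38.9] IoU 0.302
wrist tray [543.3  -9.3] 38.31 IoU 0.992 bays [[609.2, 42.7], [543.3, -9.3], [477.4, -61.4]]
top shaft conf 0.8 xy [594.6 347.4] yaw [] IoU 0.873
top shaft conf 0.55 xy [598. 350.] yaw [] IoU 0.0
t 25.45 tcp [608.1  44.2 236.3] yaw 38.5 tilt [-0.001 -0.    -1.   ] j7 0.42 F [ 0.5 -0.5  0.5] gw 53.2 gf 0.0
to [596 349 240] d tool before turn [246.1 180.3  -3.7] az 89.9 after turn [ 180.7 -245.8   -3.7]
```

View pics/w10c.png

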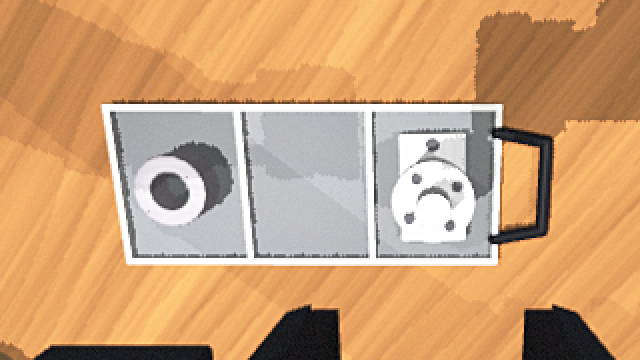

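Cover is boss-up on the housing, at crop (432,205), with about 1.5 mm centring offset. The bearing is undisturbed. Now the tall shaft. I'll keep this yaw: the fingers clear the cover flange by about 18 mm at a 50 % opening.

Call:
play_rows(
  series=[
    {"x": 41,"y": 30,"z": 0,"ax": 0,"ay": 0,"az": 0,"gripper": 0.6},
    {"x": 41,"y": 30,"z": 0,"ax": 0,"ay": 0,"az": 0,"gripper": 0.6},
    {"x": 41,"y": 30,"z": 0,"ax": 0,"ay": 0,"az": 0,"gripper": 0.6},
    {"x": 41,"y": 30,"z": 0,"ax": 0,"ay": 0,"az": 0,"gripper": 0.6},
    {"x": 41,"y": 30,"z": 0,"ax": 0,"ay": 0,"az": 0,"gripper": 0.6},
    {"x": 41,"y": 30,"z": 0,"ax": 0,"ay": 0,"az": 0,"gripper": 0.6},
    {"x": 0,"y": 0,"z": 0,"ax": 0,"ay": 0,"az": 0,"gripper": 0.6},
    {"x": 0,"y": 0,"z": 0,"ax": 0,"ay": 0,"az": 0,"gripper": 0.6},
  ],
)

```text
time_s: 26.45
tcp_pos: [596.3, 347.7, 236.6]
tcp_rot: [1.365, 2.829, -0.002]
force: [-0.2, 0.2, 1.0]
gripper_width: 0.6
gripper_force: 0.0
```

```bash
python3 - <<'E'
from h import *
C=cal("wrist"); im=save("wrist","w11")
p=fit("wrist","shaft",(595,348),0,C)[1]
delta(p[0],p[1],66,38.5)
E
```

```text
wrist shaft conf 0.7 xy [594.5 349.4] yaw [] IoU 0.962
t 26.55 tcp [597.  346.4 237. ] yaw 38.3 tilt [ 0.    -0.002 -1.   ] j7 0.01 F [-0.5 -0.7  0.4] gw 53.0 gf 0.0
to [594.5 349.4  66. ] d tool before turn [4.10e+00 1.00e-01 1.71e+02] az -0.2 after turn [4.10e+00 1.00e-01 1.71e+02]
```

View pics/w11.png

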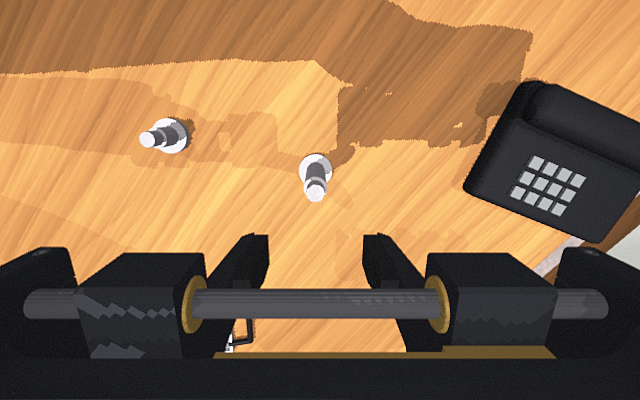

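Tall shaft is at (316,165) base with its top at (316,193), squarely between the fingers. The phone is clear of the fingers.

Call:
play_rows(
  series=[
    {"x": 3,"y": 0,"z": 30,"ax": 0,"ay": 0,"az": 0,"gripper": 0.6},
    {"x": 0,"y": 0,"z": 50,"ax": 0,"ay": 0,"az": 0,"gripper": 0.6},
    {"x": 0,"y": 0,"z": 50,"ax": 0,"ay": 0,"az": 0,"gripper": 0.6},
    {"x": 0,"y": 0,"z": 30,"ax": 0,"ay": 0,"az": 0,"gripper": 0.6},
    {"x": 0,"y": 0,"z": 10,"ax": 0,"ay": 0,"az": 0,"gripper": 0.6},
    {"x": 0,"y": 0,"z": 0,"ax": 0,"ay": 0,"az": 0,"gripper": 0.6},
    {"x": 0,"y": 0,"z": 0,"ax": 0,"ay": 0,"az": 0,"gripper": 0.05},
    {"x": 0,"y": 0,"z": 0,"ax": 0,"ay": 0,"az": 0,"gripper": 0.05},
    {"x": 0,"y": 0,"z": 0,"ax": 0,"ay": 0,"az": 0,"gripper": 0.05},
    {"x": 0,"y": 0,"z": 0,"ax": 0,"ay": 0,"az": 0,"gripper": 0.05},
    {"x": 0,"y": 0,"z": 0,"ax": 0,"ay": 0,"az": 0,"gripper": 0.05},
    {"x": 0,"y": 0,"z": 0,"ax": 0,"ay": 0,"az": 0,"gripper": 0.05},
  ],
  squeeze=50,
)

```text
time_s: 28.05
tcp_pos: [594.3, 351.1, 67.8]
tcp_rot: [1.365, 2.829, -0.0]
force: [-1.9, -2.1, 5.3]
gripper_width: 0.261
gripper_force: 49.9
```

```bash
python3 - <<'E'
from h import *
delta(543.5,-8.8,190,38.5)
E
```

```text
t 28.05 tcp [594.3 351.1  67.8] yaw 38.5 tilt [ 0. -0. -1.] j7 -0.02 F [-1.9 -2.1  5.3] gw 23.0 gf 49.9
to [543.5  -8.8 190. ] d tool before turn [-250.1 -263.7 -122.1] az -0.0 after turn [-250.  -263.8 -122.1]
```

Call:
play_rows(
  series=[
    {"x": 0,"y": 0,"z": -20,"ax": 0,"ay": 0,"az": 0,"gripper": 0.05},
    {"x": 0,"y": 0,"z": -50,"ax": 0,"ay": 0,"az": 0,"gripper": 0.05},
    {"x": 0,"y": 0,"z": -50,"ax": 0,"ay": 0,"az": 0,"gripper": 0.05},
    {"x": -25,"y": -26.4,"z": 0,"ax": 0,"ay": 0,"az": 0,"gripper": 0.05},
    {"x": -37.5,"y": -39.6,"z": 0,"ax": 0,"ay": 0,"az": 0,"gripper": 0.05},
    {"x": -37.5,"y": -39.6,"z": 0,"ax": 0,"ay": 0,"az": 0,"gripper": 0.05},
    {"x": -37.5,"y": -39.6,"z": 0,"ax": 0,"ay": 0,"az": 0,"gripper": 0.05},
    {"x": -37.5,"y": -39.6,"z": 0,"ax": 0,"ay": 0,"az": 0,"gripper": 0.05},
    {"x": -37.5,"y": -39.6,"z": 0,"ax": 0,"ay": 0,"az": 0,"gripper": 0.05},
    {"x": -25,"y": -26.4,"z": 0,"ax": 0,"ay": 0,"az": 0,"gripper": 0.05},
    {"x": -12.5,"y": -13.2,"z": 0,"ax": 0,"ay": 0,"az": 0,"gripper": 0.05},
    {"x": 0,"y": 0,"z": 0,"ax": 0,"ay": 0,"az": 0,"gripper": 0.05},
  ],
)

```text
time_s: 29.55
tcp_pos: [543.5, -9.4, 187.5]
tcp_rot: [1.367, 2.828, 0.001]
force: [-0.4, -0.9, -2.4]
gripper_width: 0.262
gripper_force: 50.0
```

```bash
python3 - <<'E'
from h import *
C=cal("wrist"); s=env.sense(); im=save("wrist","w12")
fit("wrist","shaft",s["tcp_pos"][:2],s["tcp_pos"][2]-67.5,C)
for i in range(5): env.camera("side"); print(np.round(env.sense()["tcp_pos"],1))
fit("side","shaft",(543,-9),s["tcp_pos"][2]-67.5)
delta(543.5,-8.8,72,38.5)
E
```

```text
wrist shaft conf 0.9 xy [544.7 -11.3] yaw [] IoU 0.754
[543.8  -6.1 187.3]
[543.8  -6.2 187.2]
[543.6  -6.6 187.1]
[543.5  -7.  187.1]
[543.4  -7.4 187.1]
side shaft conf 0.69 xy [544.5  -7.2] yaw [] IoU 0.673
t 29.95 tcp [543.4  -7.7 187. ] yaw 38.6 tilt [ 0.     0.001 -1.   ] j7 0.45 F [ 0.5  0.1 -2.7] gw 22.9 gf 50.0
to [543.5  -8.8  72. ] d tool before turn [ -0.9  -0.6 115. ] az 0.1 after turn [ -0.9  -0.6 115. ]
```

View pics/w12.png

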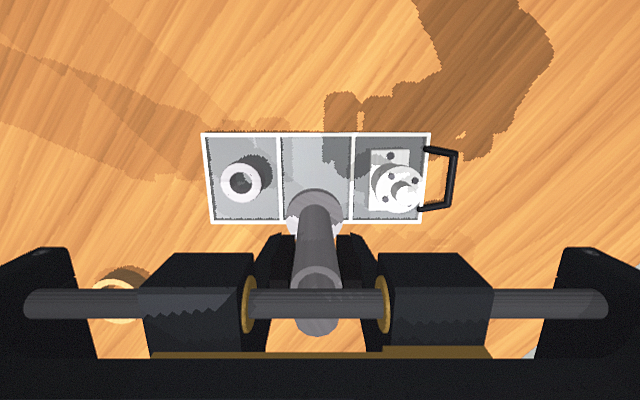

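The shaft is upright in the gripper over the middle bay, with the bearing (240,182) and housing plus cover (397,188) on either side untouched. Lower it.

Call:
play_rows(
  series=[
    {"x": -0.7,"y": -0.5,"z": 30,"ax": 0,"ay": 0,"az": 0,"gripper": 0.05},
    {"x": 0,"y": 0,"z": 40,"ax": 0,"ay": 0,"az": 0,"gripper": 0.05},
    {"x": 0,"y": 0,"z": 25,"ax": 0,"ay": 0,"az": 0,"gripper": 0.05},
    {"x": 0,"y": 0,"z": 10,"ax": 0,"ay": 0,"az": 0,"gripper": 0.05},
    {"x": 0,"y": 0,"z": 4,"ax": 0,"ay": 0,"az": 0,"gripper": 0.05},
    {"x": 0,"y": 0,"z": 0,"ax": 0,"ay": 0,"az": 0,"gripper": 0.05},
    {"x": 0,"y": 0,"z": 0,"ax": 0,"ay": 0,"az": 0,"gripper": 0.05},
  ],
)

```text
time_s: 30.82
tcp_pos: [544.0, -9.7, 79.0]
tcp_rot: [1.365, 2.828, 0.001]
force: [0.5, 0.0, -2.8]
gripper_width: 0.258
gripper_force: 50.0
```

Call:
play_rows(
  series=[
    {"x": 0,"y": 0,"z": 3,"ax": 0,"ay": 0,"az": 0,"gripper": 0.05},
    {"x": 0,"y": 0,"z": 1.5,"ax": 0,"ay": 0,"az": 0,"gripper": 0.05},
    {"x": 0,"y": 0,"z": 0,"ax": 0,"ay": 0,"az": 0,"gripper": 0.05},
    {"x": 0,"y": 0,"z": 0,"ax": 0,"ay": 0,"az": 0,"gripper": 0.05},
  ],
)

```text
time_s: 31.32
tcp_pos: [543.3, -9.7, 73.6]
tcp_rot: [-1.365, -2.829, -0.0]
force: [0.4, -0.3, -3.1]
gripper_width: 0.257
gripper_force: 50.0
```

Call:
play_rows(
  series=[
    {"x": 0,"y": 0,"z": 1.5,"ax": 0,"ay": 0,"az": 0,"gripper": 0.05},
    {"x": 0,"y": 0,"z": 0,"ax": 0,"ay": 0,"az": 0,"gripper": 0.05},
    {"x": 0,"y": 0,"z": 0,"ax": 0,"ay": 0,"az": 0,"gripper": 0.05},
  ],
)

```text
time_s: 31.7
tcp_pos: [543.3, -9.7, 72.1]
tcp_rot: [-1.365, -2.83, -0.0]
force: [0.1, 0.4, -2.4]
gripper_width: 0.259
gripper_force: 50.0
```

Call:
play_rows(
  series=[
    {"x": 0,"y": 0,"z": 0.8,"ax": 0,"ay": 0,"az": 0,"gripper": 0.05},
    {"x": 0,"y": 0,"z": 0,"ax": 0,"ay": 0,"az": 0,"gripper": 0.05},
    {"x": 0,"y": 0,"z": 0,"ax": 0,"ay": 0,"az": 0,"gripper": 0.05},
  ],
)

```text
time_s: 32.08
tcp_pos: [543.4, -9.9, 71.8]
tcp_rot: [1.365, 2.829, 0.0]
force: [-1.7, -0.6, 5.2]
gripper_width: 0.253
gripper_force: 49.9
```

Seated. Open partially, then rise straight up.

Call:
play_rows(
  series=[
    {"x": 0,"y": 0,"z": 0,"ax": 0,"ay": 0,"az": 0,"gripper": 0.5},
    {"x": 0,"y": 0,"z": 0,"ax": 0,"ay": 0,"az": 0,"gripper": 0.5},
    {"x": 0,"y": 0,"z": 0,"ax": 0,"ay": 0,"az": 0,"gripper": 0.5},
    {"x": 0,"y": 0,"z": -20,"ax": 0,"ay": 0,"az": 0,"gripper": 0.5},
    {"x": 0,"y": 0,"z": -50,"ax": 0,"ay": 0,"az": 0,"gripper": 0.5},
    {"x": 0,"y": 0,"z": -60,"ax": 0,"ay": 0,"az": 0,"gripper": 0.5},
    {"x": 0,"y": 0,"z": -40,"ax": 0,"ay": 0,"az": 0,"gripper": 0.5},
    {"x": 0,"y": 0,"z": 0,"ax": 0,"ay": 0,"az": 0,"gripper": 0.5},
    {"x": 0,"y": 0,"z": 0,"ax": 0,"ay": 0,"az": 0,"gripper": 0.5},
  ],
)

```text
time_s: 33.2
tcp_pos: [542.7, -9.8, 240.6]
tcp_rot: [-1.365, -2.829, 0.001]
force: [-0.3, -0.7, -0.2]
gripper_width: 0.499
gripper_force: 0.0
```

```bash
python3 - <<'E'
from wt import *
C=cal("wrist"); im=save("wrist","w13")
fit("wrist","shaft",(543.5,-9),4,C); fit("wrist","cover",(609,43),48,C); fit("wrist","bearing",(478,-60),4,C)
wfit(im,C,(543.5,-8.5,np.radians(38.6)),(80,500,20,235))
delta(543,-9,200)
cv2.imwrite("pics/w13c.png",im[80:260,140:460,::-1].repeat(2,0).repeat(2,1))
E
```

```text
wrist shaft conf 0.95 xy [543.7 -11.4] yaw [] IoU 0.961
wrist cover conf 0.81 xy [608.5  44.5] yaw [] IoU 0.977
wrist bearing conf 0.91 xy [477.9 -57.9] yaw [] IoU 0.948
wrist tray [543.2  -9. ] 38.41 IoU 0.992 bays [[609.0, 43.2], [543.2, -9.0], [477.3, -61.2]]
t 33.4 tcp [542.5  -9.8 239.9] yaw 38.5 tilt [-0.003 -0.    -1.   ] j7 0.47 F [-0.4 -0.  -0. ] gw 44.0 gf 0.0
to [543  -9 200] d tool before turn [ 0.2  0.9 39.9] az 0 after turn [ 0.2  0.9 39.9]
```

View pics/w13c.png

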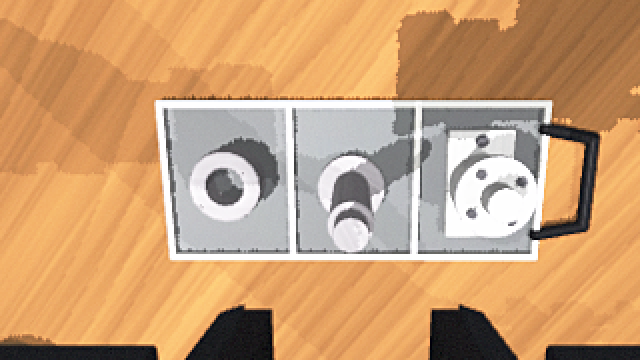

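All four pieces stand as asked: shaft (350,190), bearing (224,186) and housing with cover (495,195) in the crop. All are within about 3 mm of centre and released, so I'm handing in.

```bash
python3 -c "
from cell import env
print(env.finish_job())"
```

```text
the job is handed in; nothing more can be done
None
```

The job is handed in: housing, cover, bearing and then the tall shaft are in their bays, each measured within about 3 mm of centre and let go, at about 33 s of the 109 s allowed; the short shaft and tape roll were not touched, and the hand-in call returned no verdict.

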